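# Reach the dressing forceps behind the rack's bottles and restore the rack

### The arm

A 6-joint arm with a two-finger parallel gripper is mounted at the origin on a cart in front of the work surface, level with it; the furniture and walls round the work are solid. World frame = base frame: x ahead of the robot, y to its left, z up, the work surface at z = 0. Lengths are in mm, angles in rad, forces in N, time in s.
With the tool pointing down it reaches from about 350 to 775 mm from the base axis. Payload 7.3 kg.
Tool frame: the origin (TCP) lies at the very end of the fingers, on their centre line; the grasp point (between the pads) lies 19 mm behind it; z points along the fingers, y is the line along which they close (so a half turn about z gives the same grasp; the last joint's range is limited). The gripper opens to 92 mm and grips with 3 to 60 N. Pads are 19 mm wide; open, the fingers measure 130 mm over their backs; the gripper's body (75 mm by 190 mm) begins 47 mm behind the grasp point.
Start: joints at [-1.362, 0.342, 1.524, -0, 1.275, -0.146], TCP at [182.41, -492.313, 226.741] pointing down, gripper open.
Joint ranges: [-2.53, 2.53], [-0.77, 2.02], [0.04, 2.7], [-1, 4.14], [0.28, 2.66], [-3.11, 3.11]. Speed limits (rad/s): [2.57, 2.57, 3.14, 3.14, 3.14, 3.14].

### API

Orientations are given as [roll, pitch, yaw] about the fixed x, y, z axes, in that order (R = Rz(yaw) Ry(pitch) Rx(roll)).
In Python, from plant import get_obs, vision, workorder gives the robot as it stands.
- The arm moves only by the shell command python3 -m pendant 'ROWS' [OPENING]. ROWS is a JSON object of lists of equal length, an entry for each row: "dp": the shift along the tool's x, y, z in m, a list of three; "rotation": the turn, a rotation vector about the tool's x, y, z in rad, a list of three. A call has 1 to 8 rows; each row is the pose to reach, as a shift and turn from the pose commanded when the call began, along the tool's axes at that moment; what a row does not reach only later rows make up. A row lasts 1/8 s, in which the tool goes at most 62.5 mm and 10.7 degrees, less where a joint would pass 70% of its speed; a pose out of reach is approached as far as the arm can. A call with a gripper value outside its range is refused whole. OPENING is the finger opening in m, from 0 to 0.0918, set as the call begins (- or left out, the last holds). The fingers move at their own pace and stop on an object; the grip force is fixed at half the most. Time passes only in rows, so rows that repeat a pose let the fingers close. It gives the time, the measured TCP pose, the force, the opening and the grip force at its end, in the units of the state.
- get_obs(): the state, without advancing time (a new reading comes with each control period).
- vision.capture(name): name is "scene" or "top"; returns a dict with "pixels" (384x512x3 uint8, red, green, blue), "vfov" (degrees; the focal length in pixels is half the picture's height over the tangent of half this angle, whatever the lens; pixels are square), "cx", "cy" (the principal point, pixels), "dist" ([k1, k2, p1, p2, k3] as OpenCV has them; the pictures are not rectified), "pose" (4x4, takes a point from camera to world coordinates). Camera axes: x right, y up, looking along -z (the intrinsics and any distortion apply to the point x, -y, -z); pixel columns grow to the right and rows downward; lengths in mm; the calibration is good to about 2 mm. A picture is of the moment at which its call begins. There is no depth.
- workorder.close_job(): hands the job in; it is judged then, once.
The state is a dict: "time": time; "joint_positions": joint angles; "dq": joint speeds; "tau": joint torques, N m; "tool_pos": TCP position; "tcp_rot": TCP orientation; "contact_force": force on the tool from outside, world axes, zero at the start; "moment": the same for the moment, N m; "grip_width": finger opening in mm; "finger_force": force on a finger pad.
Only numpy, scipy, OpenCV 4.12 (cv2) and the standard library are available. Lean on these libraries where they do the work, as an engineer would, in place of code of your own. Each camera call takes 0.05 s, during which the arm holds its last target. There are 200 camera calls.

### The job

The dressing forceps lie on the rest along the back of the bottle rack, shut in by the three bottles in front of them. First stand all three bottles upright in the empty enamel tray, then fetch the forceps and lay them flat in the kidney dish, and then put every bottle back upright, fully down, in the very well it came from. Do not tip a bottle over, and leave the plaster reel and the swab carton alone.

Things in the scene. Friction and masses are not known exactly. Their poses are not given: they have to be found in the camera images.
- rack: Dark slate-blue bottle rack, fixed: block 110 (x) x 216 (y) x 22 mm high. Origin: centre of its underside; x points from robot to forceps rest, y along the wells. Three equal round wells 63 mm wide, 18 deep, floor 4 mm above the underside, at x = -16, y = -69, 0, +69 mm. At x = +32, y = -48 and +48 mm two steel saddles carry the forceps, horns up to 33 mm; a 14 mm low wire bail at each end.
- iodine_bottle: Brown glass bottle with a black screw cap; 51 mm across, 108 mm tall with cap. Origin: centre of its underside, z up; its yaw is of no account. Grip its straight side, 5 to 68 mm above the underside; above that the shoulder slopes in to the 32 mm wide cap. Starts upright in one of the rack's wells, which one varies.
- tall_bottle: Slim clear bottle with a white screw cap, the tallest of the three; 45 mm across, 118 mm tall with cap. Origin: centre of its underside, z up; its yaw is of no account. Grip its straight side, 5 to 78 mm above the underside; above that the shoulder slopes in to the 26 mm wide cap. Starts upright in one of the rack's wells, which one varies.
- squat_bottle: Clear bottle with a wide white screw cap, the shortest of the three; 48 mm across, 88 mm tall with cap. Origin: centre of its underside, z up; its yaw is of no account. Grip its straight side, 5 to 54 mm above the underside; above that the shoulder slopes in to the 32 mm wide cap. Starts upright in one of the rack's wells, which one varies.
- forceps: Slender steel dressing forceps, closed and rigid, 141 mm long (y), 17 wide (x), 9 thick (z), along the rack on its two saddles, underside 27 mm above the bench and 5 mm above the block's top. Origin: middle of the underside. Grip across the width near the middle. While a bottle stands in front, only about 14 mm is free between it and the forceps.
- tray: Empty white enamel tray, loose, 304 mm (x) by 200 mm (y), walls 48 mm high with a rolled rim; inner floor about 8 mm above the bench, flat over 240 by 150 mm. Origin: centre of its underside; long axis x.
- dish: Steel kidney dish, loose, 217 mm long (y), 108 mm wide (x), 35 mm high; inner floor about 5 mm above the bench, 60 mm wide round the middle. Origin: middle of its length and width, on the underside. The forceps lie in it along y, best with their middle 8 mm to +x of the origin.
- plaster: Bystander: reel of sticking plaster lying flat, buff, 66 mm across with a hole in the middle, 25 mm high, behind the rack. Origin at the centre of its underside. Not to be moved.
- swabs: Bystander: small white carton of swabs standing upright, 23 by 75 mm, 98 mm tall. Origin at the centre of its underside. Not to be moved.
Not all that is in view belongs to the job. Leave any purple look-alike of the dish alone. Leave any blue look-alike of the tall_bottle alone.

How it is judged:
By the outcome, as a careful person would: the job done as asked, in the order asked, and still so for the second after the job is handed in, with the robot touching nothing.
It also fails if it takes over 138 s, if anything falls off the work surface, if the arm or the gripper's body presses on something with over 40 N, if the wrist force passes 120 N, or if a joint passes its speed limit or range.

## Working session

There is one attempt and no reset: what is moved stays moved. The work goes in short steps, Python scripts to look and compute and a shell command to move; the robot and the scene stay as the last step left them, time stands still between calls to the robot, and variables do not carry over. Pictures are saved under pics/ and viewed, at most 16 in all, crops included, and the job is handed in when it is done.

```bash
ls; mkdir -p pics
python3 - <<'E'
from plant import get_obs, vision
import cv2,numpy as np
print(get_obs())
for n in("scene","top"):
    c=vision.capture(n); cv2.imwrite(f"pics/{n}0.png",c["pixels"][:,:,::-1]); np.save(f"pics/{n}0.npy",c,allow_pickle=True)
    print(n,c["vfov"],c["cx"],c["cy"],c["dist"],np.round(c["pose"],3).tolist())
E
```

```text
pics
{'time': 0.0, 'joint_positions': array([-1.36201499e+00,  3.42717994e-01,  1.52505677e+00,  6.54891377e-06,
        1.27538375e+00, -1.45972866e-01]), 'dq': array([-0.00080744,  0.00073608, -0.00244368, -0.00079681,  0.00056906,
       -0.00012069]), 'tau': array([ 1.38332409e-03, -4.31236446e+01, -2.44214112e+01,  7.18524749e-02,
        5.59692469e-02, -1.51735298e-04]), 'tool_pos': array([ 182.31181489, -491.87935196,  226.03354341]), 'tcp_rot': array([-3.14004436e+00, -2.33957207e-04,  3.54752115e-01]), 'contact_force': array([-0.43521354, -0.17188904, -0.19090141]), 'moment': array([ 0.01154574, -0.02479602, -0.02099873]), 'finger_force': 0.0, 'grip_width': 91.62271607131954}
scene 47.50538392958943 258.35592292846746 184.61506330336013 [0.01396192 0.         0.         0.         0.        ] [[-0.833, 0.291, -0.47, -17.47], [-0.553, -0.423, 0.718, 896.759], [0.01, 0.859, 0.513, 688.385], [0.0, 0.0, 0.0, 1.0]]
top 46.08011593410589 249.64706990351849 194.31886537876701 [-0.12689136  0.          0.          0.          0.        ] [[-0.009, 0.997, -0.083, 454.703], [-1.0, -0.01, -0.002, -5.74], [-0.003, 0.083, 0.997, 1229.64], [0.0, 0.0, 0.0, 1.0]]
```

View pics/scene0.png

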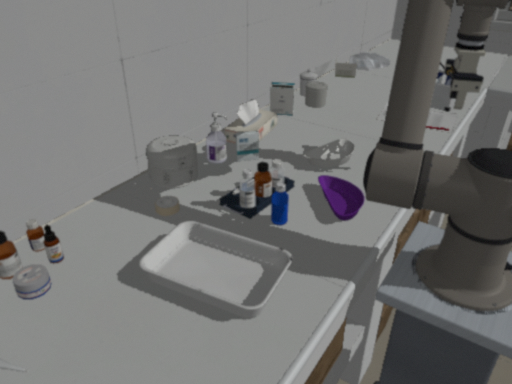

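View pics/top0.png

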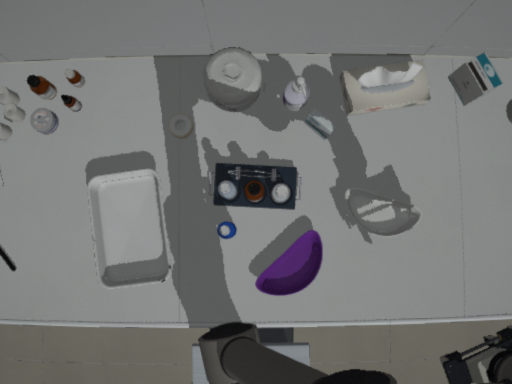

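The scene view shows the tray at about (217,265), the rack with bottles at (260,190), the blue decoy at (280,205), the purple decoy at (342,198) and the steel dish at (330,152). The top view shows the rack at (255,187), with the tall bottle at (228,189), iodine at (255,190) and squat at (281,192). It also shows the forceps at (253,173), the tray at (130,228), the dish at (383,212), the blue decoy at (227,230), the plaster at (180,126) and the carton at (319,124).

```bash
cat > h.py <<'E'
import numpy as np,cv2
from plant import get_obs,vision
def K(c):
    h=c["pixels"].shape[0]; f=h/2/np.tan(np.radians(c["vfov"]/2)); return np.array([[f,0,c["cx"]],[0,f,c["cy"]],[0,0,1]])
def cast(c,uv,z):
    uv=np.array(uv,float).reshape(-1,1,2)
    n=cv2.undistortPoints(uv,K(c),np.array(c["dist"])).reshape(-1,2)
    d=np.c_[n[:,0],-n[:,1],-np.ones(len(n))]@c["pose"][:3,:3].T; o=c["pose"][:3,3]
    return o+d*((z-o[2])/d[:,2])[:,None]
def proj(c,P):
    P=np.array(P,float).reshape(-1,3); q=(P-c["pose"][:3,3])@c["pose"][:3,:3]
    q=q*[1,-1,-1]; return cv2.projectPoints(q,np.zeros(3),np.zeros(3),K(c),np.array(c["dist"]))[0].reshape(-1,2)
def load(n): return np.load(f"pics/{n}.npy",allow_pickle=True).item()
def big(c,box,k,name):
    x,y,w,h=box; cv2.imwrite(f"pics/{name}.png",cv2.resize(c["pixels"][y:y+h,x:x+w,::-1],None,fx=k,fy=k,interpolation=cv2.INTER_CUBIC))
E
python3 - <<'E'
from h import *
t=load("top0");s=load("scene0")
big(t,(195,110,150,135),5,"rack"); big(s,(200,120,160,120),5,"srack")
im=t["pixels"].astype(int); 
# rack mask: dark bluish
m=((im.sum(2)<170)&(im[:,:,2]>=im[:,:,0]+5)).astype(np.uint8); m[:150]=0;m[215:]=0;m[:,:200]=0;m[:,310:]=0
m=cv2.morphologyEx(m,cv2.MORPH_CLOSE,np.ones((25,25)))
c=max(cv2.findContours(m,0,2)[0],key=cv2.contourArea); r=cv2.minAreaRect(c);b=cv2.boxPoints(r);print("rack",r,cast(t,b,22).round(1).tolist())
# tray
g=cv2.cvtColor(t["pixels"],cv2.COLOR_RGB2HSV); print(im[228,130],im[300,60],im[212,383], im[180,120])
E
```

```text
rack ((254.6562042236328, 185.35977172851562), (81.50262451171875, 41.5069694519043), 3.094058036804199) [[529.9, 95.7, 22.0], [642.1, 89.4, 22.0], [628.0, -130.4, 22.0], [516.0, -122.4, 22.0]]
[150 151 151] [136 138 137] [149 151 150] [160 163 162]
```

View pics/rack.png

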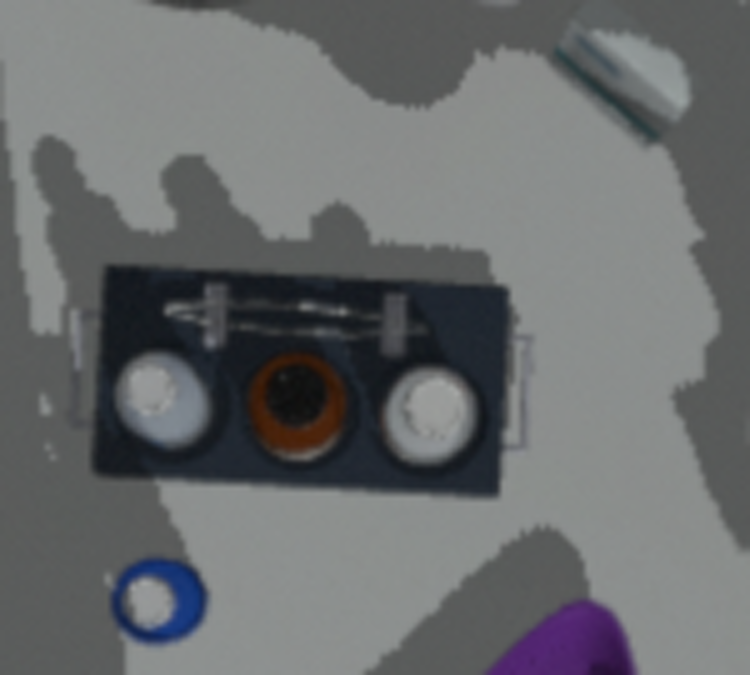

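View pics/srack.png

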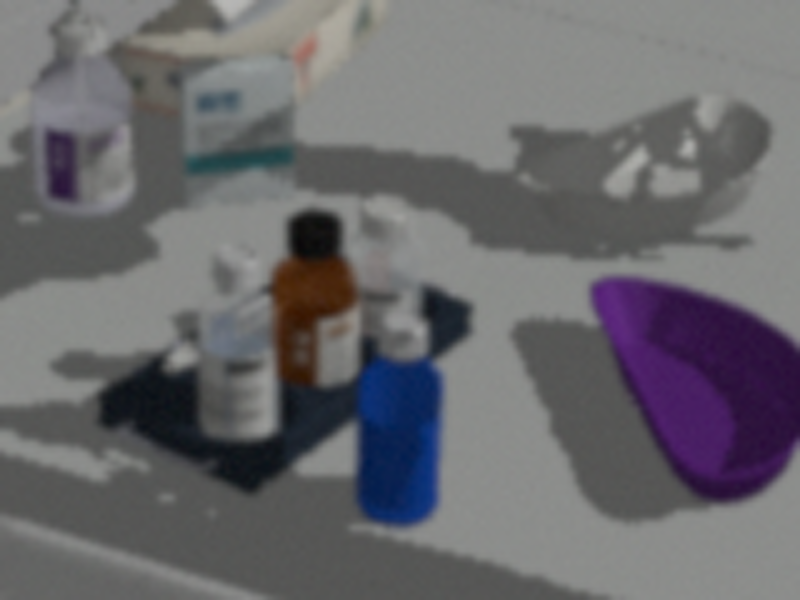

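The rack crop shows block corners at about (107,265), (510,287), (498,496) and (94,472). The caps are at (153,388) tall, (297,397) iodine and (432,407) squat. The scene crop confirms that order: tall on +y, iodine in the middle, squat on -y, with the blue decoy in front of the tall bottle.

Run:
```python
from h import *
t=load("top0");s=load("scene0")
u=lambda a:np.array(a)/5+[195-.4,110-.4]
b=cast(t,u([(107,265),(510,287),(498,496),(94,472)]),22); print(b.round(1).tolist())
c=b.mean(0); ax=b[0]+b[3]-b[1]-b[2]; yaw=np.arctan2(-ax[0],ax[1]); print("rack",c.round(1),"yaw",yaw)
R=np.array([[np.cos(yaw),-np.sin(yaw)],[np.sin(yaw),np.cos(yaw)]])
for n,y in(("tall",69),("iod",0),("squat",-69)): print(n,(c[:2]+R@[-16,y]).round(1))
print("forceps",(c[:2]+R@[32,0]).round(1))
caps=cast(t,u([(153,388)]),4+118),cast(t,u([(297,397)]),112),cast(t,u([(432,407)]),92); print(np.round(caps,1).tolist())
print("blue",cast(t,u([(152,600)]),118).round(1))
p=lambda x,y,w,h,k:cv2.resize(t["pixels"][y:y+h,x:x+w,::-1],None,fx=k,fy=k,interpolation=cv2.INTER_CUBIC)
A=p(75,155,110,145,4);B=p(335,170,95,75,4)
o=np.zeros((580,820,3),np.uint8);o[:,:440]=A;o[:300,440:]=B; o=o[:,:800]
cv2.imwrite("pics/td.png",o)
```

```text
[[641.7, 86.9, 22.0], [627.6, -130.8, 22.0], [514.6, -122.3, 22.0], [529.6, 94.2, 22.0]]
rack [578.4 -18.   22. ] yaw -0.0668389467111089
tall [567.  52.]
iod [562.4 -16.9]
squat [557.8 -85.7]
forceps [610.3 -20.1]
[[[564.6, 56.7, 122.0]], [[560.4, -14.4, 112.0]], [[556.6, -82.8, 92.0]]]
blue [[460.3  58.  118. ]]
```

View pics/td.png

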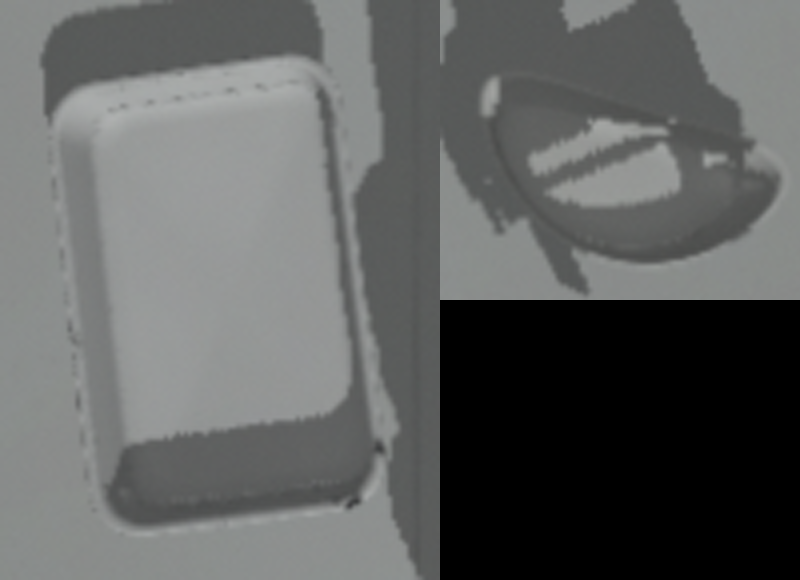

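The crop shows the tray rim corners at about (50,86), (330,54), (385,505) and (104,535). The dish lies at (483–785, 75–262), with its straight edge running from (500,75) to (750,147) and its bulge toward the robot.

Run:
```python
from h import *
t=load("top0");s=load("scene0")
u=lambda a:np.array(a)/4+[75-.4,155-.4]
b=cast(t,u([(50,86),(330,54),(385,505),(104,535)]),46);print("tray",b.round(1).tolist(),b.mean(0).round(1)); print(cv2.minAreaRect(b[:,:2].astype(np.float32)))
D=np.array([(482,95),(483,110),(500,75),(530,80),(600,98),(680,125),(750,147),(780,165),(785,180),(760,215),(720,245),(680,260),(640,262),(600,250),(550,215),(510,165),(490,130)])-[440,0]
d=cast(t,D/4+[335-.4,170-.4],33)[:,:2]; print("dish",d.round().tolist()); r=cv2.minAreaRect(d.astype(np.float32)); print(r,cv2.boxPoints(r).round(1).tolist())
v=lambda a:np.array(a)/5+[200-.4,120-.4]
for n,p,z in(("tall",(232,252),122),("iod",(316,218),112),("squat",(384,205),92),("blue",(403,328),114)): print(n,cast(s,v([p]),z).round(1))
print("rack left corner, front corner",cast(s,v([(100,400),(252,480)]),22).round(1).tolist())
print("carton",cast(t,np.array([(590,30),(645,115)])/5+[195,110],98).round())
```

```text
tray [[606.1, 433.3, 46.0], [625.1, 242.3, 46.0], [327.8, 204.8, 46.0], [307.3, 392.7, 46.0]] [466.6 318.3  46. ]
((466.9521484375, 319.0526428222656), (304.7174377441406, 191.91065979003906), 7.1942362785339355)
dish [[554.0, -259.0], [544.0, -259.0], [567.0, -271.0], [564.0, -291.0], [551.0, -339.0], [532.0, -393.0], [517.0, -441.0], [505.0, -462.0], [494.0, -465.0], [471.0, -446.0], [451.0, -418.0], [442.0, -390.0], [441.0, -363.0], [449.0, -336.0], [473.0, -302.0], [507.0, -276.0], [530.0, -263.0]]
((495.360595703125, -352.0115966796875), (214.47515869140625, 97.44023895263672), 71.56692504882812) [[415.20001220703125, -438.29998779296875], [507.70001220703125, -469.20001220703125], [575.5, -265.70001220703125], [483.0, -234.89999389648438]]
tall [[571.8  58.5 122. ]]
iod [[566.  -15.4 112. ]]
squat [[562.2 -83.4  92. ]]
blue [[461.8  62.9 114. ]]
rack left corner, front corner [[638.4, 93.5, 22.0], [523.4, 109.9, 22.0]]
carton [[ 749. -168.   98.]
 [ 704. -195.   98.]]
```

```bash
cat > D.py <<'E'
import sys; from h import *; from scipy.spatial.transform import Rotation as Ro
x,y,z,yaw=map(float,sys.argv[1:5]); o=get_obs(); R=Ro.from_euler('xyz',o["tcp_rot"]); T=Ro.from_euler('xyz',[np.pi,0,yaw])
print("t",round(o["time"],2),"at",o["tool_pos"].round(1),"yaw",o["tcp_rot"][2].round(3),"grip",round(o["grip_width"],1),"F",o["contact_force"].round(1))
print("dp m",(R.inv().apply(np.array([x,y,z])-o["tool_pos"])/1e3).round(4),"rot",(R.inv()*T).as_rotvec().round(3))
E
python3 D.py 567 56 225 1.504
```

```text
t 0.1 at [ 182.3 -491.9  226.1] yaw 0.355 grip 92.0 F [-1.   0.3 -1.1]
dp m [ 0.5511 -0.3802  0.0017] rot [-1.000e-03 -1.000e-03 -1.149e+00]
```

```bash
python3 -m pendant '{"dp":[[0.04,-0.028,0],[0.09,-0.062,0],[0.14,-0.097,0],[0.19,-0.131,0],[0.24,-0.166,0],[0.29,-0.2,0],[0.34,-0.235,0],[0.39,-0.269,0]],"rotation":[[0,0,-0.15],[0,0,-0.3],[0,0,-0.45],[0,0,-0.6],[0,0,-0.75],[0,0,-0.9],[0,0,-1.05],[0,0,-1.149]]}' 0.075
python3 D.py 567 56 225 1.504
```

```text
time: 1.1
tool_pos: [455.4, -102.7, 226.6]
tcp_rot: [-3.141, 0.0, 1.508]
contact_force: [0.8, -1.4, 0.2]
grip_width: 74.8
finger_force: 0.0
t 1.1 at [ 455.4 -102.7  226.6] yaw 1.508 grip 74.8 F [ 0.8 -1.4  0.2]
dp m [0.1654 0.1014 0.0016] rot [-0.     0.     0.004]
```

```bash
python3 -m pendant '{"dp":[[0.05,0.03,0],[0.1,0.061,0],[0.15,0.092,0],[0.1654,0.1014,0.002],[0.1654,0.1014,0.03],[0.1654,0.1014,0.065],[0.1654,0.1014,0.095],[0.1654,0.1014,0.095]],"rotation":[[0,0,0],[0,0,0],[0,0,0],[0,0,0],[0,0,0],[0,0,0],[0,0,0],[0,0,0]]}'
python3 D.py 567 56 60 1.504
python3 - <<'E'
from h import *
c=vision.capture("scene"); big(c,(190,100,200,150),4,"hov")
E
```

```text
time: 2.1
tool_pos: [564.9, 52.9, 129.5]
tcp_rot: [-3.136, 0.001, 1.503]
contact_force: [-0.6, 0.4, -0.3]
grip_width: 75.3
finger_force: 0.0
t 2.1 at [564.9  52.9 129.5] yaw 1.503 grip 75.3 F [-0.6  0.4 -0.3]
dp m [0.0032 0.0023 0.0694] rot [-0.006  0.001 -0.001]
```

View pics/hov.png

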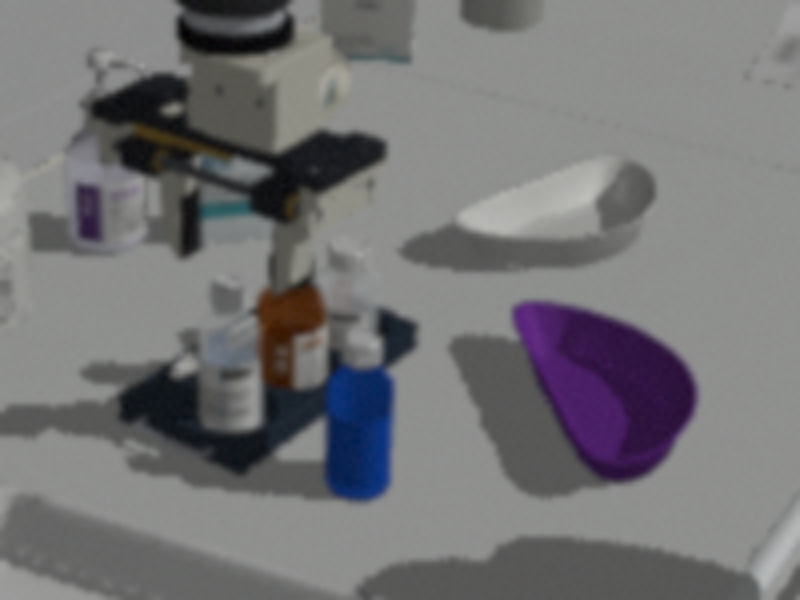

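The fingers straddle the tall bottle's cap at about (230,280), with the rear finger at (185,230) and the front one at (290,270). The dish is now lit at (560,210).

```bash
python3 -m pendant '{"dp":[[0.001,0.001,0.02],[0.002,0.001,0.045],[0.002,0.001,0.069],[0.002,0.001,0.069],[0.002,0.001,0.069]],"rotation":[[0,0,0],[0,0,0],[0,0,0],[0,0,0],[0,0,0]]}'
python3 -m pendant '{"dp":[[0,0,0],[0,0,0],[0,0,0],[0,0,0],[0,0,0]],"rotation":[[0,0,0],[0,0,0],[0,0,0],[0,0,0],[0,0,0]]}' 0.03
```

```text
time: 2.78
tool_pos: [569.2, 55.3, 64.5]
tcp_rot: [3.139, 0.0, 1.504]
contact_force: [0.2, 1.0, 0.9]
grip_width: 75.0
finger_force: 0.0
time: 3.4
tool_pos: [568.1, 55.6, 62.9]
tcp_rot: [3.142, 0.0, 1.504]
contact_force: [-1.0, 0.3, 2.9]
grip_width: 43.8
finger_force: 30.0
```

```bash
python3 -m pendant '{"dp":[[0,0,-0.008],[0,0,-0.025],[0,0,-0.05],[0,0,-0.075],[0,0,-0.095],[0,0,-0.105],[0,0,-0.105]],"rotation":[[0,0,0],[0,0,0],[0,0,0],[0,0,0],[0,0,0],[0,0,0],[0,0,0]]}'
python3 D.py 401.8 352.4 168 1.504
```

```text
time: 4.28
tool_pos: [568.3, 55.6, 168.2]
tcp_rot: [3.14, 0.0, 1.504]
contact_force: [-0.4, -0.8, -1.4]
grip_width: 43.8
finger_force: 30.0
t 4.28 at [568.3  55.6 168.2] yaw 1.504 grip 43.8 F [-0.4 -0.8 -1.4]
dp m [ 2.85e-01 -1.86e-01 -1.00e-04] rot [ 0.001  0.    -0.   ]
```

```bash
python3 -m pendant '{"dp":[[0.02,-0.013,0],[0.06,-0.039,0],[0.105,-0.069,0],[0.15,-0.098,0],[0.195,-0.127,0],[0.24,-0.157,0],[0.27,-0.176,0],[0.285,-0.186,0]],"rotation":[[0,0,0],[0,0,0],[0,0,0],[0,0,0],[0,0,0],[0,0,0],[0,0,0],[0,0,0]]}'
python3 -m pendant '{"dp":[[0,0,0],[0,0,0],[0,0,0.02],[0,0,0.045],[0,0,0.07],[0,0,0.08],[0,0,0.08],[0,0,0.08]],"rotation":[[0,0,0],[0,0,0],[0,0,0],[0,0,0],[0,0,0],[0,0,0],[0,0,0],[0,0,0]]}'
python3 D.py 401.8 352.4 66 1.504
```

```text
time: 5.28
tool_pos: [399.1, 354.0, 166.9]
tcp_rot: [-3.14, 0.001, 1.507]
contact_force: [-0.4, -0.2, -1.4]
grip_width: 43.8
finger_force: 30.0
time: 6.28
tool_pos: [402.3, 352.5, 88.6]
tcp_rot: [3.14, -0.001, 1.503]
contact_force: [-0.1, -0.3, -1.4]
grip_width: 43.7
finger_force: 30.0
t 6.28 at [402.3 352.5  88.6] yaw 1.503 grip 43.7 F [-0.1 -0.3 -1.4]
dp m [-0.0001 -0.0005  0.0226] rot [ 0.001 -0.001 -0.001]
```

```bash
python3 -m pendant '{"dp":[[0,0,0.008],[0,0,0.016],[0,0,0.02],[0,0,0.0215],[0,0,0.0225],[0,0,0.0225],[0,0,0.0225]],"rotation":[[0,0,0],[0,0,0],[0,0,0],[0,0,0],[0,0,0],[0,0,0],[0,0,0]]}'
```

```text
time: 7.15
tool_pos: [401.6, 352.4, 65.3]
tcp_rot: [3.141, -0.0, 1.504]
contact_force: [0.1, -0.1, -1.8]
grip_width: 43.9
finger_force: 30.0
```

```bash
python3 -m pendant '{"dp":[[0,0,0.001],[0,0,0.002],[0,0,0.002]],"rotation":[[0,0,0],[0,0,0],[0,0,0]]}'; python3 -m pendant '{"dp":[[0,0,0.001],[0,0,0.002],[0,0,0.002]],"rotation":[[0,0,0],[0,0,0],[0,0,0]]}'
```

```text
time: 7.52
tool_pos: [401.8, 352.5, 64.4]
tcp_rot: [3.141, -0.0, 1.504]
contact_force: [-2.5, -2.1, 9.2]
grip_width: 43.6
finger_force: 30.0
time: 7.9
tool_pos: [402.0, 352.6, 64.1]
tcp_rot: [3.14, -0.001, 1.504]
contact_force: [-4.6, -5.8, 23.1]
grip_width: 43.7
finger_force: 30.1
```

```bash
python3 -m pendant '{"dp":[[0,0,-0.002],[0,0,-0.002],[0,0,-0.002],[0,0,-0.04],[0,0,-0.1],[0,0,-0.125],[0,0,-0.125]],"rotation":[[0,0,0],[0,0,0],[0,0,0],[0,0,0],[0,0,0],[0,0,0],[0,0,0]]}' 0.075
python3 D.py 564 -15 189 1.504
python3 - <<'E'
from h import *
c=vision.capture("top"); np.save("pics/top1.npy",c,allow_pickle=True); big(c,(75,150,260,160),3,"p1")
E
```

```text
time: 8.78
tool_pos: [402.4, 353.0, 187.8]
tcp_rot: [3.138, -0.002, 1.504]
contact_force: [-0.2, -1.0, -0.8]
grip_width: 75.0
finger_force: 0.0
t 8.78 at [402.4 353.  187.8] yaw 1.504 grip 75.0 F [-0.2 -1.  -0.8]
dp m [-0.3564  0.1858 -0.0014] rot [ 0.003 -0.002 -0.   ]
```

View pics/p1.png

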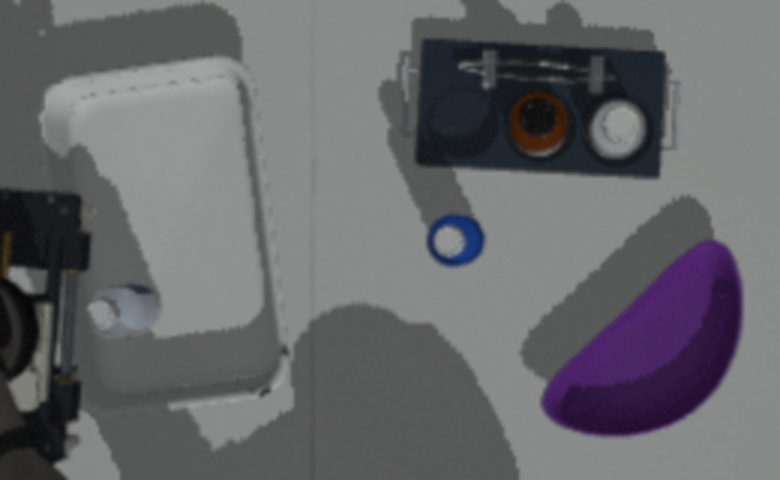

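The tall bottle stands upright in the tray, base around (140,308), and its well is empty at (462,123). Iodine is next.

```bash
python3 - <<'E'
from h import *
t=load("top1"); print(cast(t,np.array([(462,123)])/3+[74.7,149.7],22).round(1))
E
python3 -m pendant '{"dp":[[-0.05,0.026,0],[-0.105,0.055,0],[-0.16,0.083,0],[-0.215,0.112,0],[-0.27,0.141,0],[-0.32,0.167,0],[-0.35,0.183,0],[-0.3564,0.186,0]],"rotation":[[0,0,0],[0,0,0],[0,0,0],[0,0,0],[0,0,0],[0,0,0],[0,0,0],[0,0,0]]}' 0.08
python3 -m pendant '{"dp":[[0,0,0],[0,0,0.02],[0,0,0.05],[0,0,0.08],[0,0,0.105],[0,0,0.115],[0,0,0.115],[0,0,0.115]],"rotation":[[0,0,0],[0,0,0],[0,0,0],[0,0,0],[0,0,0],[0,0,0],[0,0,0],[0,0,0]]}'
python3 D.py 564 -15 51 1.504
```

```text
[[565.  53.  22.]]
time: 9.82
tool_pos: [562.9, -17.6, 183.7]
tcp_rot: [-3.138, -0.0, 1.501]
contact_force: [0.2, 0.9, -0.4]
grip_width: 80.3
finger_force: 0.0
time: 10.82
tool_pos: [563.9, -15.4, 72.2]
tcp_rot: [3.14, 0.0, 1.504]
contact_force: [-0.4, -0.5, -0.4]
grip_width: 80.2
finger_force: 0.0
t 10.82 at [563.9 -15.4  72.2] yaw 1.504 grip 80.2 F [-0.4 -0.5 -0.4]
dp m [0.0004 0.0001 0.0212] rot [0.002 0.    0.   ]
```

```bash
python3 -m pendant '{"dp":[[0,0,0.008],[0,0,0.016],[0,0,0.0205],[0,0,0.0205],[0,0,0.0205]],"rotation":[[0,0,0],[0,0,0],[0,0,0],[0,0,0],[0,0,0]]}'
python3 -m pendant '{"dp":[[0,0,0],[0,0,0],[0,0,0],[0,0,0],[0,0,0]],"rotation":[[0,0,0],[0,0,0],[0,0,0],[0,0,0],[0,0,0]]}' 0.035
python3 -m pendant '{"dp":[[0,0,-0.008],[0,0,-0.025],[0,0,-0.05],[0,0,-0.075],[0,0,-0.1],[0,0,-0.115],[0,0,-0.115]],"rotation":[[0,0,0],[0,0,0],[0,0,0],[0,0,0],[0,0,0],[0,0,0],[0,0,0]]}'
python3 D.py 452.4 274.3 166 1.504
```

```text
time: 11.45
tool_pos: [563.4, -15.7, 50.8]
tcp_rot: [3.141, 0.0, 1.504]
contact_force: [0.2, -0.5, 0.1]
grip_width: 79.9
finger_force: 0.0
time: 12.08
tool_pos: [563.2, -15.7, 50.8]
tcp_rot: [3.142, 0.0, 1.504]
contact_force: [-0.5, 0.2, 1.9]
grip_width: 49.8
finger_force: 30.0
time: 12.95
tool_pos: [563.8, -15.7, 166.6]
tcp_rot: [3.139, 0.0, 1.504]
contact_force: [-0.7, 0.2, -2.9]
grip_width: 50.1
finger_force: 30.0
t 12.95 at [563.8 -15.7 166.6] yaw 1.504 grip 50.1 F [-0.7  0.2 -2.9]
dp m [ 0.2819 -0.1305  0.0003] rot [ 0.002  0.    -0.   ]
```

```bash
python3 -m pendant '{"dp":[[0.02,-0.009,0],[0.06,-0.028,0],[0.105,-0.049,0],[0.15,-0.069,0],[0.195,-0.09,0],[0.24,-0.111,0],[0.27,-0.125,0],[0.282,-0.1305,0]],"rotation":[[0,0,0],[0,0,0],[0,0,0],[0,0,0],[0,0,0],[0,0,0],[0,0,0],[0,0,0]]}'
python3 -m pendant '{"dp":[[0,0,0],[0,0,0],[0,0,0.02],[0,0,0.05],[0,0,0.08],[0,0,0.1],[0,0,0.105],[0,0,0.105]],"rotation":[[0,0,0],[0,0,0],[0,0,0],[0,0,0],[0,0,0],[0,0,0],[0,0,0],[0,0,0]]}'
python3 -m pendant '{"dp":[[0,0,0.002],[0,0,0.004],[0,0,0.006],[0,0,0.0075],[0,0,0.0075],[0,0,0.0075]],"rotation":[[0,0,0],[0,0,0],[0,0,0],[0,0,0],[0,0,0],[0,0,0]]}'
```

```text
time: 13.95
tool_pos: [449.7, 276.4, 164.6]
tcp_rot: [-3.139, 0.001, 1.507]
contact_force: [0.4, 0.5, -2.4]
grip_width: 50.2
finger_force: 30.0
time: 14.95
tool_pos: [452.5, 273.9, 60.9]
tcp_rot: [3.141, 0.0, 1.503]
contact_force: [-0.0, 0.3, -2.2]
grip_width: 49.9
finger_force: 30.0
time: 15.7
tool_pos: [452.0, 274.5, 53.2]
tcp_rot: [3.141, 0.0, 1.504]
contact_force: [0.4, -0.4, -2.1]
grip_width: 49.7
finger_force: 30.0
```

```bash
python3 -m pendant '{"dp":[[0,0,0.001],[0,0,0.002],[0,0,0.002]],"rotation":[[0,0,0],[0,0,0],[0,0,0]]}'
```

```text
time: 16.08
tool_pos: [452.1, 275.1, 52.2]
tcp_rot: [3.141, -0.001, 1.504]
contact_force: [-2.9, 1.5, 6.8]
grip_width: 49.7
finger_force: 30.0
```

```bash
python3 -m pendant '{"dp":[[0,0,-0.001],[0,0,-0.001],[0,0,-0.001],[0,0,-0.04],[0,0,-0.1],[0,0,-0.135],[0,0,-0.135]],"rotation":[[0,0,0],[0,0,0],[0,0,0],[0,0,0],[0,0,0],[0,0,0],[0,0,0]]}' 0.08
python3 D.py 559 -84 186 -0.067
```

```text
time: 16.95
tool_pos: [453.4, 275.0, 189.0]
tcp_rot: [3.136, -0.003, 1.504]
contact_force: [0.7, -0.2, -0.2]
grip_width: 79.8
finger_force: 0.0
t 16.95 at [453.4 275.  189. ] yaw 1.504 grip 79.8 F [ 0.7 -0.2 -0.2]
dp m [-0.3512  0.1294  0.0028] rot [ 0.002 -0.007  1.571]
```

```bash
python3 -m pendant '{"dp":[[-0.04,0.015,0],[-0.085,0.031,0],[-0.13,0.048,0],[-0.175,0.064,0],[-0.22,0.081,0],[-0.265,0.098,0],[-0.31,0.114,0],[-0.351,0.129,0]],"rotation":[[0,0,0.18],[0,0,0.36],[0,0,0.54],[0,0,0.72],[0,0,0.9],[0,0,1.08],[0,0,1.26],[0,0,1.44]]}' 0.08
python3 -m pendant '{"dp":[[0,0,0],[0,0,0]],"rotation":[[0,0,0.131],[0,0,0.131]]}'
python3 D.py 559 -84 80 -0.067
python3 - <<'E'
from h import *
c=vision.capture("top"); np.save("pics/top2.npy",c,allow_pickle=True)
c=vision.capture("scene"); np.save("pics/scene2.npy",c,allow_pickle=True); cv2.imwrite("pics/s2.png",c["pixels"][:,:,::-1])
E
```

```text
time: 17.95
tool_pos: [556.7, -86.0, 184.4]
tcp_rot: [-3.141, 0.003, 0.057]
contact_force: [1.3, 0.2, -0.0]
grip_width: 80.2
finger_force: 0.0
time: 18.2
tool_pos: [556.4, -84.7, 184.5]
tcp_rot: [-3.141, 0.003, -0.067]
contact_force: [0.1, 0.7, -0.1]
grip_width: 80.1
finger_force: 0.0
t 18.2 at [556.4 -84.7 184.5] yaw -0.067 grip 80.1 F [ 0.1  0.7 -0.1]
dp m [ 0.0029 -0.0009  0.1045] rot [-0.001  0.003 -0.   ]
```

View pics/s2.png

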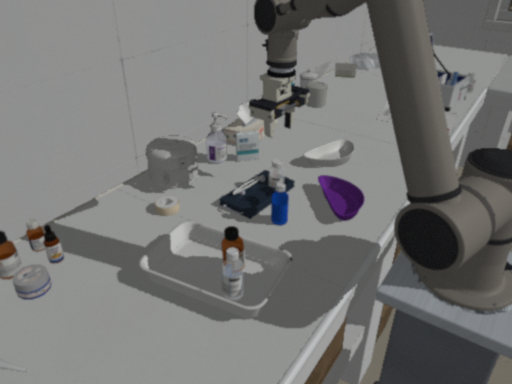

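Both the iodine bottle at (233,245) and the tall bottle at (233,270) stand upright in the tray. The gripper is over the squat bottle at (277,175). Descending to grip it.

```bash
python3 -m pendant '{"dp":[[0.002,0,0.03],[0.0025,0,0.07],[0.0025,0,0.105],[0.0025,0,0.135],[0.0025,0,0.149],[0.0025,0,0.149],[0.0025,0,0.149]],"rotation":[[0,0,0],[0,0,0],[0,0,0],[0,0,0],[0,0,0],[0,0,0],[0,0,0]]}'
python3 -m pendant '{"dp":[[0,0,0],[0,0,0],[0,0,0],[0,0,0],[0,0,0]],"rotation":[[0,0,0],[0,0,0],[0,0,0],[0,0,0],[0,0,0]]}' 0.035
python3 -m pendant '{"dp":[[0,0,-0.008],[0,0,-0.025],[0,0,-0.05],[0,0,-0.075],[0,0,-0.1],[0,0,-0.125],[0,0,-0.13],[0,0,-0.13]],"rotation":[[0,0,0],[0,0,0],[0,0,0],[0,0,0],[0,0,0],[0,0,0],[0,0,0],[0,0,0]]}'
python3 D.py 546 329 165 -0.067
```

```text
time: 19.18
tool_pos: [560.5, -84.6, 38.4]
tcp_rot: [3.141, -0.002, -0.066]
contact_force: [1.0, 0.2, 0.7]
grip_width: 79.8
finger_force: 0.0
time: 19.8
tool_pos: [559.7, -84.7, 37.4]
tcp_rot: [3.141, -0.0, -0.067]
contact_force: [0.4, -0.1, 2.8]
grip_width: 46.1
finger_force: 30.0
time: 20.8
tool_pos: [559.5, -84.5, 167.4]
tcp_rot: [3.141, -0.0, -0.067]
contact_force: [0.2, -0.7, -1.6]
grip_width: 46.8
finger_force: 30.0
t 20.8 at [559.5 -84.5 167.4] yaw -0.067 grip 46.8 F [ 0.2 -0.7 -1.6]
dp m [-0.0412 -0.4117  0.0023] rot [ 0. -0. -0.]
```

```bash
python3 -m pendant '{"dp":[[-0.002,-0.02,0],[-0.006,-0.065,0],[-0.011,-0.115,0],[-0.017,-0.17,0],[-0.022,-0.225,0],[-0.028,-0.28,0],[-0.033,-0.33,0],[-0.038,-0.375,0]],"rotation":[[0,0,0],[0,0,0],[0,0,0],[0,0,0],[0,0,0],[0,0,0],[0,0,0],[0,0,0]]}'
python3 -m pendant '{"dp":[[-0.003,-0.027,0],[-0.0035,-0.037,0],[-0.0035,-0.037,0.03],[-0.0035,-0.037,0.065],[-0.0035,-0.037,0.1],[-0.0035,-0.037,0.118],[-0.0035,-0.037,0.122],[-0.0035,-0.037,0.122]],"rotation":[[0,0,0],[0,0,0],[0,0,0],[0,0,0],[0,0,0],[0,0,0],[0,0,0],[0,0,0]]}'
python3 -m pendant '{"dp":[[0,0,0.001],[0,0,0.003],[0,0,0.004],[0,0,0.005],[0,0,0.005]],"rotation":[[0,0,0],[0,0,0],[0,0,0],[0,0,0],[0,0,0]]}'
```

```text
time: 21.8
tool_pos: [545.2, 295.0, 165.9]
tcp_rot: [3.141, 0.002, -0.066]
contact_force: [-0.1, -0.2, -1.5]
grip_width: 46.4
finger_force: 30.0
time: 22.8
tool_pos: [546.5, 329.4, 46.0]
tcp_rot: [-3.141, -0.001, -0.067]
contact_force: [-0.2, -0.3, -1.0]
grip_width: 46.7
finger_force: 30.0
time: 23.42
tool_pos: [545.9, 329.3, 40.1]
tcp_rot: [3.141, 0.0, -0.067]
contact_force: [-0.1, 0.6, -1.8]
grip_width: 46.0
finger_force: 30.0
```

```bash
python3 -m pendant '{"dp":[[0,0,0.001],[0,0,0.002],[0,0,0.002]],"rotation":[[0,0,0],[0,0,0],[0,0,0]]}'
```

```text
time: 23.8
tool_pos: [545.9, 329.3, 38.2]
tcp_rot: [3.142, -0.0, -0.067]
contact_force: [0.1, -0.2, -0.5]
grip_width: 46.4
finger_force: 30.0
```

```bash
python3 -m pendant '{"dp":[[0,0,0.001],[0,0,0.001],[0,0,0.001]],"rotation":[[0,0,0],[0,0,0],[0,0,0]]}'
python3 -m pendant '{"dp":[[0,0,0],[0,0,0],[0,0,0],[0,0,-0.03],[0,0,-0.08],[0,0,-0.13],[0,0,-0.15],[0,0,-0.15]],"rotation":[[0,0,0],[0,0,0],[0,0,0],[0,0,0],[0,0,0],[0,0,0],[0,0,0],[0,0,0]]}' 0.07
python3 - <<'E'
from h import *
t=vision.capture("top"); np.save("pics/top3.npy",t,allow_pickle=True)
s=vision.capture("scene")
A=cv2.resize(t["pixels"][140:230,195:315,::-1],None,fx=4,fy=4,interpolation=cv2.INTER_CUBIC)
B=cv2.resize(t["pixels"][170:245,340:425,::-1],None,fx=3,fy=3,interpolation=cv2.INTER_CUBIC)
C=cv2.resize(s["pixels"][215:325,130:300,::-1],None,fx=2,fy=2)
o=np.zeros((600,800,3),np.uint8);o[:360,:480]=A;o[:225,490:745]=B;o[370:590,:340]=C;cv2.imwrite("pics/m3.png",o)
E
python3 D.py 611 -18 185 1.504
```

```text
time: 24.18
tool_pos: [546.1, 329.4, 37.9]
tcp_rot: [-3.141, -0.001, -0.067]
contact_force: [-1.7, -0.5, 6.0]
grip_width: 46.5
finger_force: 30.0
time: 25.18
tool_pos: [546.7, 329.6, 188.9]
tcp_rot: [-3.14, -0.003, -0.067]
contact_force: [0.5, 0.4, -0.5]
grip_width: 70.0
finger_force: 0.0
t 25.27 at [545.4 329.  185.9] yaw -0.067 grip 69.9 F [ 0.   0.8 -1.8]
dp m [0.0888 0.3418 0.0011] rot [-0.     0.002 -1.571]
```

View pics/m3.png

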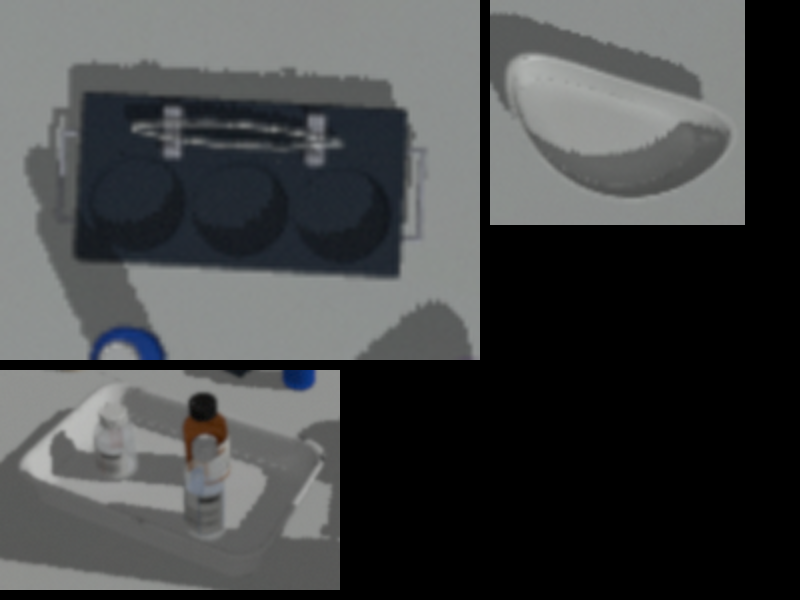

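All three bottles stand in the tray (squat (113,440), iodine (205,430), tall (205,500) in the lower inset). The wells are empty at (138,205), (239,209) and (342,214), the saddles are at (173,132) and (316,139), and the dish outline spans (507–731, 54–197).

Run:
```python
from h import *
t=load("top3"); u=lambda a:np.array(a)/4+[194.6,139.6]
print("wells",cast(t,u([(138,205),(239,209),(342,214)]),20).round(1).tolist())
b=cast(t,u([(83,92),(407,108),(399,277),(75,260)]),22);print(b.round(1).tolist(),"rack",b.mean(0).round(1)); ax=b[0]+b[3]-b[1]-b[2];print("yaw",np.arctan2(-ax[0],ax[1]))
q=cast(t,u([(173,132),(316,139)]),30);print("saddles",q.round(1).tolist(),q.mean(0))
q=cast(t,u([(133,128),(343,143)]),32);print("forceps",q.round(1).tolist(),q.mean(0))
D=np.array([(530,54),(512,66),(507,80),(515,110),(535,145),(565,175),(600,192),(630,197),(665,190),(700,172),(722,150),(731,133),(725,117),(690,103),(640,85),(590,67)])-[490,0]
d=cast(t,D/3+[339.6,169.6],33)[:,:2].astype(np.float32); r=cv2.minAreaRect(d);print("dish",r,cv2.boxPoints(r).round(1).tolist())
```

```text
wells [[564.8, 52.0, 20.0], [561.4, -15.9, 20.0], [557.4, -85.2, 20.0]]
[[641.7, 88.7, 22.0], [628.7, -130.1, 22.0], [514.5, -122.7, 22.0], [528.0, 94.4, 22.0]] rack [578.2 -17.4  22. ]
yaw -0.06076230340916499
saddles [[612.7, 27.8, 30.0], [607.1, -67.9, 30.0]] [609.90413008 -20.03750712  30.        ]
forceps [[615.4, 54.5, 32.0], [604.0, -85.8, 32.0]] [609.70214591 -15.65104196  32.        ]
dish ((496.0540466308594, -351.2666015625), (208.21533203125, 102.82670593261719), 69.85620880126953) [[411.8999938964844, -431.29998779296875], [508.5, -466.70001220703125], [580.2000122070312, -271.20001220703125], [483.6000061035156, -235.8000030517578]]
```

```bash
python3 -m pendant '{"dp":[[0.01,0.04,0],[0.022,0.085,0],[0.034,0.13,0],[0.045,0.175,0],[0.057,0.22,0],[0.068,0.265,0],[0.08,0.31,0],[0.088,0.342,0]],"rotation":[[0,0,-0.18],[0,0,-0.36],[0,0,-0.54],[0,0,-0.72],[0,0,-0.9],[0,0,-1.08],[0,0,-1.26],[0,0,-1.44]]}' 0.045
python3 -m pendant '{"dp":[[0,0,0],[0,0,0.02],[0,0,0.05],[0,0,0.08],[0,0,0.08]],"rotation":[[0,0,-0.135],[0,0,-0.135],[0,0,-0.135],[0,0,-0.135],[0,0,-0.135]]}'
python3 D.py 610.3 -18.5 26.5 1.508
```

```text
time: 26.28
tool_pos: [610.1, -19.9, 185.0]
tcp_rot: [-3.138, 0.0, 1.377]
contact_force: [-0.4, 0.2, -0.2]
grip_width: 45.1
finger_force: 0.0
time: 26.9
tool_pos: [608.1, -17.5, 103.2]
tcp_rot: [-3.133, -0.001, 1.508]
contact_force: [-0.6, -0.7, -0.1]
grip_width: 45.1
finger_force: 0.0
t 26.9 at [608.1 -17.5 103.2] yaw 1.508 grip 45.1 F [-0.6 -0.7 -0.1]
dp m [-0.0009  0.0029  0.0767] rot [-0.008 -0.001 -0.   ]
```

```bash
python3 -m pendant '{"dp":[[-0.001,0.001,0.025],[-0.001,0.001,0.05],[-0.001,0.001,0.07],[-0.001,0.001,0.07],[-0.001,0.001,0.07]],"rotation":[[0,0,0],[0,0,0],[0,0,0],[0,0,0],[0,0,0]]}'
python3 D.py 610.3 -18.5 26.5 1.508
python3 - <<'E'
from h import *
s=vision.capture("scene"); big(s,(200,130,120,90),6,"f4")
E
```

```text
time: 27.52
tool_pos: [612.4, -19.0, 38.4]
tcp_rot: [3.14, 0.0, 1.508]
contact_force: [0.4, -0.7, 0.1]
grip_width: 44.8
finger_force: 0.0
t 27.52 at [612.4 -19.   38.4] yaw 1.508 grip 44.8 F [ 0.4 -0.7  0.1]
dp m [ 0.0004 -0.0022  0.0119] rot [ 0.002  0.    -0.   ]
```

View pics/f4.png

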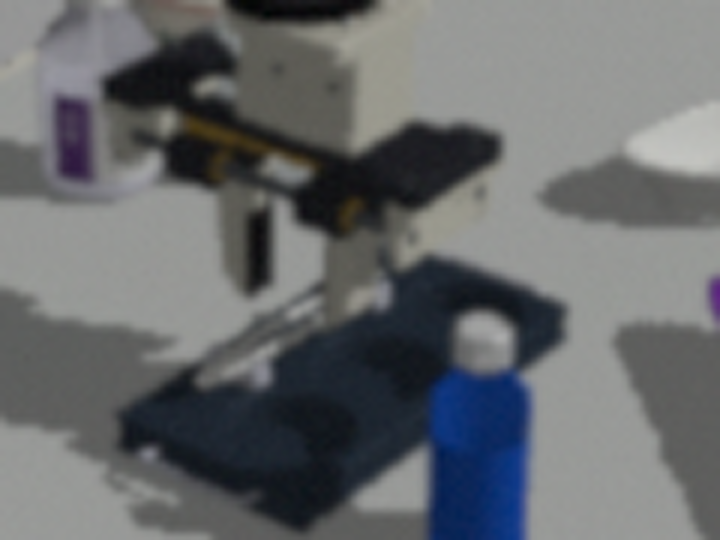

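The fingers at (257,280) and (350,310) straddle the forceps, with their tips just above them. I'll lower and close.

```bash
python3 -m pendant '{"dp":[[0,-0.001,0.004],[0,-0.001,0.008],[0,-0.001,0.0105],[0,-0.001,0.0105],[0,-0.001,0.0105]],"rotation":[[0,0,0],[0,0,0],[0,0,0],[0,0,0],[0,0,0]]}'
python3 -m pendant '{"dp":[[0,0,0],[0,0,0],[0,0,0],[0,0,0],[0,0,0],[0,0,0]],"rotation":[[0,0,0],[0,0,0],[0,0,0],[0,0,0],[0,0,0],[0,0,0]]}' 0.005
python3 D.py 501 -352.5 130 1.251
```

```text
time: 28.2
tool_pos: [610.7, -18.9, 26.7]
tcp_rot: [3.142, 0.0, 1.508]
contact_force: [0.4, 0.5, -0.3]
grip_width: 45.4
finger_force: 0.0
time: 28.95
tool_pos: [610.7, -18.9, 26.7]
tcp_rot: [3.141, 0.0, 1.508]
contact_force: [-0.4, -0.7, -0.2]
grip_width: 15.3
finger_force: 29.9
t 28.95 at [610.7 -18.9  26.7] yaw 1.508 grip 15.3 F [-0.4 -0.7 -0.2]
dp m [-0.3399 -0.0885 -0.1032] rot [0.    0.    0.257]
```

```bash
python3 -m pendant '{"dp":[[0,0,-0.008],[0,0,-0.025],[0,0,-0.05],[0,0,-0.08],[0,0,-0.103],[-0.01,-0.003,-0.103],[-0.04,-0.01,-0.103],[-0.08,-0.021,-0.103]],"rotation":[[0,0,0],[0,0,0],[0,0,0],[0,0,0],[0,0,0],[0,0,0],[0,0,0.03],[0,0,0.06]]}'
python3 D.py 501 -352.5 130 1.251
```

```text
time: 29.95
tool_pos: [583.8, -98.0, 129.0]
tcp_rot: [-3.14, 0.0, 1.448]
contact_force: [0.1, 0.2, -0.7]
grip_width: 15.0
finger_force: 29.9
t 29.95 at [583.8 -98.  129. ] yaw 1.448 grip 15.0 F [ 0.1  0.2 -0.7]
dp m [-0.2627 -0.0511 -0.001 ] rot [-0.001  0.     0.197]
```

```bash
python3 -m pendant '{"dp":[[-0.04,-0.008,0],[-0.085,-0.016,0],[-0.13,-0.025,0],[-0.175,-0.034,0],[-0.22,-0.043,0],[-0.25,-0.049,0],[-0.263,-0.051,0],[-0.263,-0.051,0]],"rotation":[[0,0,0.03],[0,0,0.06],[0,0,0.1],[0,0,0.13],[0,0,0.16],[0,0,0.197],[0,0,0.197],[0,0,0.197]]}'
python3 D.py 501 -352.5 50 1.251
python3 - <<'E'
from h import *
s=vision.capture("scene"); t=vision.capture("top")
A=cv2.resize(s["pixels"][110:190,270:380,::-1],None,fx=4,fy=4,interpolation=cv2.INTER_CUBIC)
B=cv2.resize(t["pixels"][165:250,335:430,::-1],None,fx=3.5,fy=3.5,interpolation=cv2.INTER_CUBIC)
o=np.zeros((320,780,3),np.uint8);o[:,:440]=A;o[:B.shape[0],445:445+B.shape[1]]=B;cv2.imwrite("pics/d5.png",o)
E
```

```text
time: 30.95
tool_pos: [501.3, -352.3, 129.2]
tcp_rot: [-3.141, -0.001, 1.25]
contact_force: [-0.3, 0.1, 0.1]
grip_width: 15.2
finger_force: 29.9
t 30.95 at [ 501.3 -352.3  129.2] yaw 1.25 grip 15.2 F [-0.3  0.1  0.1]
dp m [-0.0003 -0.0001  0.0792] rot [-0.001 -0.001 -0.001]
```

View pics/d5.png

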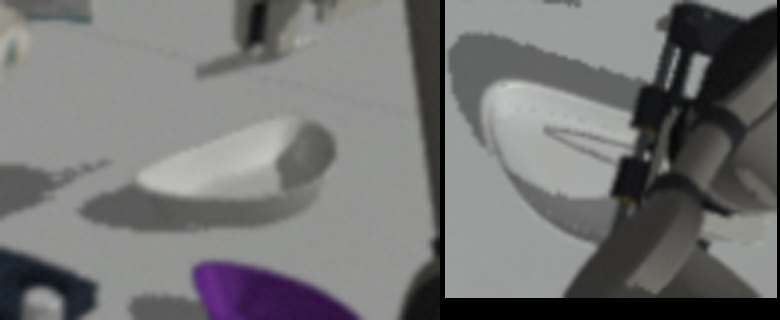

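The forceps are held flat over the dish, roughly parallel to its straight edge, with one end at (545,130) in the top inset. Lowering now.

```bash
python3 -m pendant '{"dp":[[0,0,0.02],[0,0,0.045],[0,0,0.07],[0,0,0.09],[0,0,0.103],[0,0,0.11],[0,0,0.112],[0,0,0.112]],"rotation":[[0,0,0],[0,0,0],[0,0,0],[0,0,0],[0,0,0],[0,0,0],[0,0,0],[0,0,0]]}'
python3 -m pendant '{"dp":[[0,0,0.002],[0,0,0.004],[0,0,0.006],[0,0,0.008],[0,0,0.008]],"rotation":[[0,0,0],[0,0,0],[0,0,0],[0,0,0],[0,0,0]]}'
```

```text
time: 32.05
tool_pos: [502.1, -352.3, 18.2]
tcp_rot: [3.141, 0.0, 1.251]
contact_force: [0.0, 0.6, -0.3]
grip_width: 15.2
finger_force: 29.9
time: 32.67
tool_pos: [501.7, -352.0, 9.5]
tcp_rot: [-3.141, -0.0, 1.251]
contact_force: [0.4, 0.9, -0.3]
grip_width: 15.0
finger_force: 29.9
```

```bash
python3 -m pendant '{"dp":[[0,0,0.001],[0,0,0.002],[0,0,0.003],[0,0,0.003]],"rotation":[[0,0,0],[0,0,0],[0,0,0],[0,0,0]]}'
```

```text
time: 33.17
tool_pos: [501.8, -352.1, 6.6]
tcp_rot: [-3.141, 0.0, 1.251]
contact_force: [-1.2, 0.5, -0.6]
grip_width: 15.2
finger_force: 29.9
```

```bash
python3 -m pendant '{"dp":[[0,0,0.001],[0,0,0.001],[0,0,0.001]],"rotation":[[0,0,0],[0,0,0],[0,0,0]]}'
python3 -m pendant '{"dp":[[0,0,0],[0,0,0],[0,0,0],[0,0,-0.01],[0,0,-0.05],[0,0,-0.11],[0,0,-0.16],[0,0,-0.17]],"rotation":[[0,0,0],[0,0,0],[0,0,0],[0,0,0],[0,0,0],[0,0,0],[0,0,0],[0,0,0]]}' 0.027
python3 D.py 546.1 329.4 186 -0.067
```

```text
time: 33.55
tool_pos: [501.8, -352.1, 5.7]
tcp_rot: [3.142, 0.0, 1.251]
contact_force: [-0.3, -0.4, -0.0]
grip_width: 15.4
finger_force: 29.9
time: 34.55
tool_pos: [503.3, -353.3, 180.9]
tcp_rot: [3.134, 0.003, 1.251]
contact_force: [-0.9, 0.6, -0.9]
grip_width: 26.9
finger_force: 0.0
t 34.55 at [ 503.3 -353.3  180.9] yaw 1.251 grip 26.9 F [-0.9  0.6 -0.9]
dp m [ 0.6615 -0.174  -0.0088] rot [ 0.009 -0.002  1.318]
```

```bash
python3 -m pendant '{"dp":[[0.03,-0.008,-0.005],[0.08,-0.021,-0.007],[0.135,-0.036,-0.007],[0.19,-0.05,-0.007],[0.245,-0.064,-0.007],[0.3,-0.079,-0.007],[0.355,-0.093,-0.007],[0.41,-0.108,-0.007]],"rotation":[[0,0,0.1],[0,0,0.25],[0,0,0.4],[0,0,0.55],[0,0,0.7],[0,0,0.85],[0,0,1.0],[0,0,1.15]]}' 0.072
python3 D.py 546.1 329.4 186 -0.067
python3 - <<'E'
from h import *
t=vision.capture("top"); s=vision.capture("scene")
A=cv2.resize(s["pixels"][110:190,270:380,::-1],None,fx=4,fy=4,interpolation=cv2.INTER_CUBIC)
B=cv2.resize(t["pixels"][165:250,335:430,::-1],None,fx=3.5,fy=3.5,interpolation=cv2.INTER_CUBIC)
o=np.zeros((320,780,3),np.uint8);o[:,:440]=A;o[:B.shape[0],445:445+B.shape[1]]=B;cv2.imwrite("pics/d6.png",o)
E
```

```text
time: 35.55
tool_pos: [527.8, 72.9, 182.4]
tcp_rot: [3.142, 0.001, 0.096]
contact_force: [1.0, 0.2, 0.2]
grip_width: 72.1
finger_force: 0.0
t 35.55 at [527.8  72.9 182.4] yaw 0.096 grip 72.1 F [1.  0.2 0.2]
dp m [ 0.0428 -0.2536 -0.0037] rot [0.    0.001 0.163]
```

View pics/d6.png

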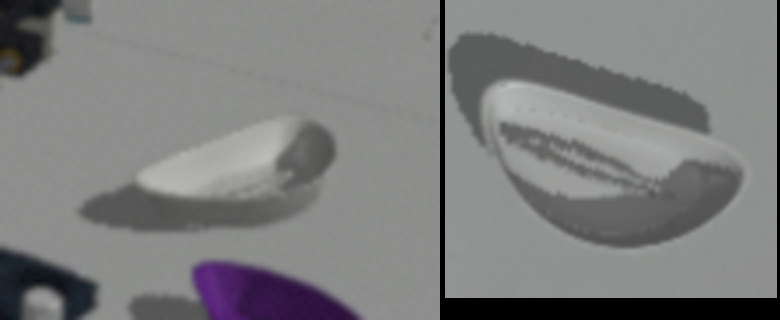

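The forceps lie in the dish along its axis, visible at about (500–675, 125–190) in the top inset. They may sit toward the left end, so I'll enhance the contrast to check while carrying on to the squat bottle.

```bash
python3 -m pendant '{"dp":[[0.008,-0.05,-0.004],[0.017,-0.1,-0.004],[0.026,-0.15,-0.004],[0.034,-0.2,-0.004],[0.041,-0.24,-0.004],[0.0428,-0.2536,-0.004],[0.0428,-0.2536,-0.004],[0.0428,-0.2536,-0.004]],"rotation":[[0,0,0.08],[0,0,0.163],[0,0,0.163],[0,0,0.163],[0,0,0.163],[0,0,0.163],[0,0,0.163],[0,0,0.163]]}'
python3 D.py 546.1 329.4 40 -0.067
python3 - <<'E'
from h import *
t=vision.capture("top"); np.save("pics/top7.npy",t,allow_pickle=True)
g=t["pixels"][180:245,340:425,::-1]
g=cv2.normalize(cv2.cvtColor(g,cv2.COLOR_BGR2GRAY),None,0,255,cv2.NORM_MINMAX)
cv2.imwrite("pics/d7.png",cv2.resize(g,None,fx=9,fy=9,interpolation=cv2.INTER_CUBIC))
E
```

```text
time: 36.65
tool_pos: [545.5, 326.0, 186.6]
tcp_rot: [3.141, 0.0, -0.063]
contact_force: [-0.7, 0.6, -0.2]
grip_width: 72.0
finger_force: 0.0
t 36.65 at [545.5 326.  186.6] yaw -0.063 grip 72.0 F [-0.7  0.6 -0.2]
dp m [ 0.0004 -0.0036  0.1466] rot [0.001 0.    0.004]
```

View pics/d7.png

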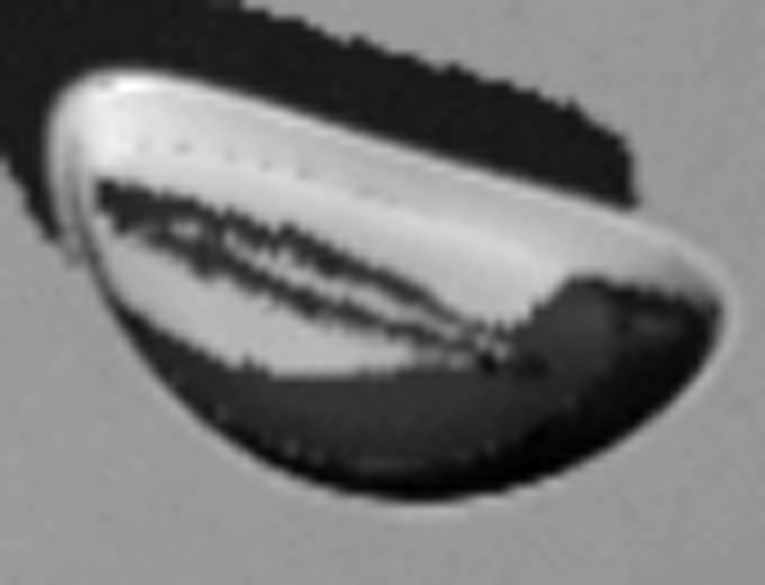

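The dark strips from (105,195) to (520,360) are the forceps with their shadow. They are about 133 mm long, lie level on the floor and sit clear inside the walls, so the placing is accepted. The squat bottle comes back next.

```bash
python3 -m pendant '{"dp":[[0,-0.001,0.03],[0,-0.001,0.07],[0,-0.001,0.105],[0,-0.001,0.13],[0,-0.001,0.146],[0,-0.001,0.148],[0,-0.001,0.148]],"rotation":[[0,0,0],[0,0,0],[0,0,0],[0,0,0],[0,0,0],[0,0,0],[0,0,0]]}'
python3 -m pendant '{"dp":[[0,0,0],[0,0,0],[0,0,0],[0,0,0],[0,0,0]],"rotation":[[0,0,0],[0,0,0],[0,0,0],[0,0,0],[0,0,0]]}' 0.035
python3 -m pendant '{"dp":[[0,0,-0.008],[0,0,-0.025],[0,0,-0.05],[0,0,-0.075],[0,0,-0.1],[0,0,-0.125],[0,0,-0.13],[0,0,-0.13]],"rotation":[[0,0,0],[0,0,0],[0,0,0],[0,0,0],[0,0,0],[0,0,0],[0,0,0],[0,0,0]]}'
python3 D.py 558.7 -85 167 -0.067
```

```text
time: 37.58
tool_pos: [546.1, 328.6, 39.7]
tcp_rot: [-3.141, -0.001, -0.063]
contact_force: [0.8, 0.3, 0.5]
grip_width: 72.0
finger_force: 0.0
time: 38.2
tool_pos: [545.6, 328.9, 39.1]
tcp_rot: [-3.141, -0.001, -0.062]
contact_force: [-1.1, 0.3, 3.5]
grip_width: 46.4
finger_force: 30.0
time: 39.2
tool_pos: [545.2, 328.5, 168.7]
tcp_rot: [3.142, -0.0, -0.062]
contact_force: [-0.2, 0.2, -1.0]
grip_width: 46.2
finger_force: 30.0
t 39.2 at [545.2 328.5 168.7] yaw -0.062 grip 46.2 F [-0.2  0.2 -1. ]
dp m [0.0392 0.4119 0.0018] rot [ 0.    -0.     0.005]
```

```bash
python3 -m pendant '{"dp":[[0.002,0.02,0],[0.006,0.065,0],[0.011,0.115,0],[0.016,0.17,0],[0.021,0.225,0],[0.027,0.28,0],[0.032,0.33,0],[0.036,0.38,0]],"rotation":[[0,0,0],[0,0,0],[0,0,0],[0,0,0],[0,0,0],[0,0,0],[0,0,0],[0,0,0]]}'
python3 -m pendant '{"dp":[[0.003,0.027,0],[0.003,0.032,0],[0.003,0.032,0],[0.003,0.032,0.03],[0.003,0.032,0.065],[0.003,0.032,0.09],[0.003,0.032,0.09],[0.003,0.032,0.09]],"rotation":[[0,0,0],[0,0,0],[0,0,0],[0,0,0],[0,0,0],[0,0,0],[0,0,0],[0,0,0]]}'
python3 D.py 558.7 -85 50 -0.062
```

```text
time: 40.2
tool_pos: [556.4, -55.6, 167.8]
tcp_rot: [3.141, 0.002, -0.063]
contact_force: [0.4, 0.3, -0.6]
grip_width: 46.3
finger_force: 30.0
time: 41.2
tool_pos: [559.3, -84.4, 79.7]
tcp_rot: [3.141, -0.001, -0.061]
contact_force: [0.1, 0.3, -0.4]
grip_width: 46.2
finger_force: 30.0
t 41.2 at [559.3 -84.4  79.7] yaw -0.061 grip 46.2 F [ 0.1  0.3 -0.4]
dp m [-0.0006  0.0006  0.0297] rot [ 0.    -0.001  0.001]
```

```bash
python3 -m pendant '{"dp":[[0,0,0.008],[0,0,0.018],[0,0,0.028],[0,0,0.035],[0,0,0.039],[0,0,0.042],[0,0,0.042],[0,0,0.042]],"rotation":[[0,0,0],[0,0,0],[0,0,0],[0,0,0],[0,0,0],[0,0,0],[0,0,0],[0,0,0]]}'
python3 -m pendant '{"dp":[[0,0,0.001],[0,0,0.002],[0,0,0.002]],"rotation":[[0,0,0],[0,0,0],[0,0,0]]}'
```

```text
time: 42.2
tool_pos: [559.9, -85.5, 38.7]
tcp_rot: [3.141, -0.003, -0.062]
contact_force: [-2.4, -1.2, 11.8]
grip_width: 46.7
finger_force: 30.0
time: 42.58
tool_pos: [560.4, -85.7, 38.5]
tcp_rot: [3.14, -0.005, -0.062]
contact_force: [-7.1, 0.6, 24.9]
grip_width: 45.8
finger_force: 30.1
```

```bash
python3 -m pendant '{"dp":[[0,0,-0.003],[0,0,-0.003],[0,0,-0.003],[0,0,-0.003],[0,0,-0.04],[0,0,-0.09],[0,0,-0.14],[0,0,-0.15]],"rotation":[[0,0,0],[0,0,0],[0,0,0],[0,0,0],[0,0,0],[0,0,0],[0,0,0],[0,0,0]]}' 0.065
python3 D.py 452.2 274.8 186 1.504
```

```text
time: 43.58
tool_pos: [560.3, -85.4, 188.2]
tcp_rot: [3.14, -0.006, -0.062]
contact_force: [-0.5, -0.1, -0.2]
grip_width: 65.0
finger_force: 0.0
t 43.58 at [560.3 -85.4 188.2] yaw -0.062 grip 65.0 F [-0.5 -0.1 -0.2]
dp m [-0.1303 -0.3528  0.0008] rot [ 0.006 -0.004 -1.566]
```

```bash
python3 -m pendant '{"dp":[[-0.013,-0.035,0],[-0.03,-0.08,0],[-0.047,-0.127,0],[-0.063,-0.172,0],[-0.08,-0.217,0],[-0.097,-0.263,0],[-0.114,-0.308,0],[-0.13,-0.353,0]],"rotation":[[0,0,-0.17],[0,0,-0.35],[0,0,-0.53],[0,0,-0.71],[0,0,-0.89],[0,0,-1.07],[0,0,-1.25],[0,0,-1.43]]}' 0.08
python3 -m pendant '{"dp":[[0,0,0],[0,0,0],[0,0,0.03],[0,0,0.07],[0,0,0.105],[0,0,0.105],[0,0,0.105]],"rotation":[[0,0,-0.136],[0,0,-0.136],[0,0,-0.136],[0,0,-0.136],[0,0,-0.136],[0,0,-0.136],[0,0,-0.136]]}'
python3 D.py 452.2 274.8 54 1.504
```

```text
time: 44.58
tool_pos: [449.7, 276.7, 183.4]
tcp_rot: [-3.14, 0.001, 1.374]
contact_force: [0.3, 0.3, 0.6]
grip_width: 80.1
finger_force: 0.0
time: 45.45
tool_pos: [451.7, 275.3, 80.6]
tcp_rot: [3.141, -0.0, 1.502]
contact_force: [-0.2, 0.6, 1.0]
grip_width: 80.1
finger_force: 0.0
t 45.45 at [451.7 275.3  80.6] yaw 1.502 grip 80.1 F [-0.2  0.6  1. ]
dp m [-0.0005  0.0005  0.0266] rot [ 0.001 -0.    -0.002]
```

```bash
python3 -m pendant '{"dp":[[0,0,0.01],[0,0,0.02],[0,0,0.027],[0,0,0.027],[0,0,0.027]],"rotation":[[0,0,0],[0,0,0],[0,0,0],[0,0,0],[0,0,0]]}'
python3 -m pendant '{"dp":[[0,0,0],[0,0,0],[0,0,0],[0,0,0],[0,0,0]],"rotation":[[0,0,0],[0,0,0],[0,0,0],[0,0,0],[0,0,0]]}' 0.035
python3 -m pendant '{"dp":[[0,0,-0.008],[0,0,-0.025],[0,0,-0.05],[0,0,-0.075],[0,0,-0.1],[0,0,-0.112],[0,0,-0.112]],"rotation":[[0,0,0],[0,0,0],[0,0,0],[0,0,0],[0,0,0],[0,0,0],[0,0,0]]}'
python3 D.py 562.8 -16 166 1.508
```

```text
time: 46.08
tool_pos: [451.0, 275.5, 52.8]
tcp_rot: [3.141, 0.0, 1.504]
contact_force: [0.2, 0.0, 0.6]
grip_width: 79.9
finger_force: 0.0
time: 46.7
tool_pos: [451.1, 275.5, 52.8]
tcp_rot: [3.141, -0.0, 1.504]
contact_force: [0.6, -0.3, 0.7]
grip_width: 50.2
finger_force: 30.0
time: 47.58
tool_pos: [451.0, 275.5, 165.2]
tcp_rot: [3.141, -0.0, 1.504]
contact_force: [-0.1, 0.8, -1.8]
grip_width: 50.0
finger_force: 30.0
t 47.58 at [451.  275.5 165.2] yaw 1.504 grip 50.0 F [-0.1  0.8 -1.8]
dp m [-0.2833  0.131  -0.0008] rot [ 0.001 -0.    -0.004]
```

```bash
python3 -m pendant '{"dp":[[-0.02,0.009,0],[-0.06,0.028,0],[-0.105,0.049,0],[-0.15,0.069,0],[-0.195,0.09,0],[-0.24,0.111,0],[-0.27,0.125,0],[-0.283,0.131,0]],"rotation":[[0,0,0],[0,0,0],[0,0,0],[0,0,0],[0,0,0],[0,0,0],[0,0,0],[0,0,0]]}'
python3 -m pendant '{"dp":[[0,0,0],[0,0,0],[0,0,0.02],[0,0,0.05],[0,0,0.075],[0,0,0.085],[0,0,0.085],[0,0,0.085]],"rotation":[[0,0,0],[0,0,0],[0,0,0],[0,0,0],[0,0,0],[0,0,0],[0,0,0],[0,0,0]]}'
python3 D.py 562.8 -16 52 1.504
```

```text
time: 48.58
tool_pos: [562.4, -17.3, 163.2]
tcp_rot: [-3.139, -0.0, 1.502]
contact_force: [0.3, 0.7, -1.3]
grip_width: 50.1
finger_force: 30.0
time: 49.58
tool_pos: [563.4, -15.5, 80.8]
tcp_rot: [3.14, 0.0, 1.504]
contact_force: [0.7, 0.5, -1.4]
grip_width: 49.8
finger_force: 30.0
t 49.58 at [563.4 -15.5  80.8] yaw 1.504 grip 49.8 F [ 0.7  0.5 -1.4]
dp m [-0.0005 -0.0006  0.0288] rot [0.002 0.    0.   ]
```

```bash
python3 -m pendant '{"dp":[[0,0,0.007],[0,0,0.014],[0,0,0.02],[0,0,0.025],[0,0,0.028],[0,0,0.029],[0,0,0.029],[0,0,0.029]],"rotation":[[0,0,0],[0,0,0],[0,0,0],[0,0,0],[0,0,0],[0,0,0],[0,0,0],[0,0,0]]}'
python3 -m pendant '{"dp":[[0,0,0.001],[0,0,0.001],[0,0,0.001]],"rotation":[[0,0,0],[0,0,0],[0,0,0]]}'
```

```text
time: 50.58
tool_pos: [562.6, -16.2, 52.5]
tcp_rot: [3.141, 0.001, 1.504]
contact_force: [-5.1, -1.5, 13.2]
grip_width: 49.8
finger_force: 30.0
time: 50.95
tool_pos: [562.8, -16.4, 52.3]
tcp_rot: [3.14, 0.001, 1.504]
contact_force: [-5.8, -3.0, 19.2]
grip_width: 49.8
finger_force: 30.0
```

```bash
python3 -m pendant '{"dp":[[0,0,-0.002],[0,0,-0.002],[0,0,-0.002],[0,0,-0.002],[0,0,-0.04],[0,0,-0.09],[0,0,-0.13],[0,0,-0.135]],"rotation":[[0,0,0],[0,0,0],[0,0,0],[0,0,0],[0,0,0],[0,0,0],[0,0,0],[0,0,0]]}' 0.075
python3 D.py 402 352.6 188 1.504
```

```text
time: 51.95
tool_pos: [564.2, -15.9, 187.8]
tcp_rot: [3.136, 0.001, 1.504]
contact_force: [0.0, -0.1, -0.4]
grip_width: 74.7
finger_force: 0.0
t 51.95 at [564.2 -15.9 187.8] yaw 1.504 grip 74.7 F [ 0.  -0.1 -0.4]
dp m [ 0.3568 -0.1865 -0.0016] rot [ 0.006  0.001 -0.   ]
```

```bash
python3 -m pendant '{"dp":[[0.04,-0.021,0],[0.09,-0.047,0],[0.145,-0.076,0],[0.2,-0.105,0],[0.255,-0.133,0],[0.31,-0.162,0],[0.345,-0.18,0],[0.357,-0.1865,0]],"rotation":[[0,0,0],[0,0,0],[0,0,0],[0,0,0],[0,0,0],[0,0,0],[0,0,0],[0,0,0]]}'
python3 -m pendant '{"dp":[[0,0,0],[0,0,0],[0,0,0.03],[0,0,0.07],[0,0,0.09],[0,0,0.09],[0,0,0.09]],"rotation":[[0,0,0],[0,0,0],[0,0,0],[0,0,0],[0,0,0],[0,0,0],[0,0,0]]}'
python3 D.py 402 352.6 65 1.504
```

```text
time: 52.95
tool_pos: [398.9, 354.4, 183.5]
tcp_rot: [-3.14, 0.001, 1.507]
contact_force: [0.3, 0.1, -0.1]
grip_width: 75.1
finger_force: 0.0
time: 53.82
tool_pos: [401.5, 352.7, 95.6]
tcp_rot: [3.14, -0.001, 1.503]
contact_force: [0.5, 0.6, 0.5]
grip_width: 75.0
finger_force: 0.0
t 53.83 at [401.5 352.7  95.6] yaw 1.503 grip 75.0 F [0.5 0.6 0.5]
dp m [-0.0001  0.0004  0.0306] rot [ 0.001 -0.001 -0.001]
```

```bash
python3 -m pendant '{"dp":[[0,0,0.01],[0,0,0.02],[0,0,0.03],[0,0,0.031],[0,0,0.031]],"rotation":[[0,0,0],[0,0,0],[0,0,0],[0,0,0],[0,0,0]]}'
python3 -m pendant '{"dp":[[0,0,0],[0,0,0],[0,0,0],[0,0,0],[0,0,0]],"rotation":[[0,0,0],[0,0,0],[0,0,0],[0,0,0],[0,0,0]]}' 0.03
python3 -m pendant '{"dp":[[0,0,-0.008],[0,0,-0.025],[0,0,-0.05],[0,0,-0.075],[0,0,-0.095],[0,0,-0.105],[0,0,-0.105]],"rotation":[[0,0,0],[0,0,0],[0,0,0],[0,0,0],[0,0,0],[0,0,0],[0,0,0]]}'
python3 D.py 566.5 53.5 168 1.504
```

```text
time: 54.45
tool_pos: [400.5, 353.0, 63.6]
tcp_rot: [-3.142, 0.0, 1.504]
contact_force: [-0.3, -0.1, -0.1]
grip_width: 75.4
finger_force: 0.0
time: 55.08
tool_pos: [400.6, 353.0, 63.8]
tcp_rot: [3.141, -0.0, 1.504]
contact_force: [0.4, -0.3, -0.6]
grip_width: 43.9
finger_force: 30.0
time: 55.95
tool_pos: [400.6, 353.1, 169.1]
tcp_rot: [3.141, -0.001, 1.504]
contact_force: [-0.5, 0.1, -1.8]
grip_width: 43.9
finger_force: 30.0
t 55.95 at [400.6 353.1 169.1] yaw 1.504 grip 43.9 F [-0.5  0.1 -1.8]
dp m [-0.2878  0.1856  0.0011] rot [ 0.001 -0.001 -0.   ]
```

```bash
python3 -m pendant '{"dp":[[-0.02,0.013,0],[-0.06,0.039,0],[-0.105,0.068,0],[-0.15,0.097,0],[-0.195,0.126,0],[-0.24,0.155,0],[-0.275,0.177,0],[-0.288,0.1855,0]],"rotation":[[0,0,0],[0,0,0],[0,0,0],[0,0,0],[0,0,0],[0,0,0],[0,0,0],[0,0,0]]}'
python3 -m pendant '{"dp":[[0,0,0],[0,0,0],[0,0,0.02],[0,0,0.05],[0,0,0.07],[0,0,0.077],[0,0,0.077],[0,0,0.077]],"rotation":[[0,0,0],[0,0,0],[0,0,0],[0,0,0],[0,0,0],[0,0,0],[0,0,0],[0,0,0]]}'
python3 D.py 566.5 53.5 63 1.504
```

```text
time: 56.95
tool_pos: [566.5, 51.1, 167.4]
tcp_rot: [-3.14, 0.0, 1.501]
contact_force: [0.1, 0.2, -1.8]
grip_width: 43.6
finger_force: 30.0
time: 57.95
tool_pos: [566.8, 53.5, 92.7]
tcp_rot: [3.14, 0.0, 1.504]
contact_force: [0.7, -0.4, -0.7]
grip_width: 43.7
finger_force: 30.0
t 57.95 at [566.8  53.5  92.7] yaw 1.504 grip 43.7 F [ 0.7 -0.4 -0.7]
dp m [-0.0001 -0.0004  0.0297] rot [0.002 0.    0.   ]
```

```bash
python3 -m pendant '{"dp":[[0,0,0.007],[0,0,0.014],[0,0,0.02],[0,0,0.025],[0,0,0.028],[0,0,0.029],[0,0,0.0295],[0,0,0.0295]],"rotation":[[0,0,0],[0,0,0],[0,0,0],[0,0,0],[0,0,0],[0,0,0],[0,0,0],[0,0,0]]}'
```

```text
time: 58.95
tool_pos: [566.3, 53.3, 63.1]
tcp_rot: [3.141, -0.0, 1.504]
contact_force: [-1.8, 0.1, 5.9]
grip_width: 43.6
finger_force: 30.0
```

```bash
python3 -m pendant '{"dp":[[0,0,0.001],[0,0,0],[0,0,0],[0,0,0],[0,0,-0.04],[0,0,-0.09],[0,0,-0.13],[0,0,-0.14]],"rotation":[[0,0,0],[0,0,0],[0,0,0],[0,0,0],[0,0,0],[0,0,0],[0,0,0],[0,0,0]]}' 0.075
python3 -m pendant '{"dp":[[0.04,-0.03,0],[0.1,-0.07,0],[0.16,-0.11,0],[0.22,-0.15,0],[0.27,-0.17,0],[0.27,-0.17,0],[0.27,-0.17,0]],"rotation":[[0,0,0],[0,0,0],[0,0,0],[0,0,0],[0,0,0],[0,0,0],[0,0,0]]}'
python3 - <<'E'
from h import *
s=vision.capture("scene"); t=vision.capture("top"); np.save("pics/top9.npy",t,allow_pickle=True)
A=cv2.resize(s["pixels"][110:230,200:370,::-1],None,fx=4,fy=4,interpolation=cv2.INTER_CUBIC)[:, :680]
cv2.imwrite("pics/e1.png",A); big(t,(165,105,265,150),3,"e2")
E
```

```text
time: 59.95
tool_pos: [567.5, 53.2, 205.1]
tcp_rot: [3.136, -0.0, 1.504]
contact_force: [0.2, -0.1, 0.0]
grip_width: 75.2
finger_force: 0.0
time: 60.82
tool_pos: [414.0, 334.5, 201.2]
tcp_rot: [-3.14, 0.001, 1.506]
contact_force: [-0.0, -0.0, 0.5]
grip_width: 74.9
finger_force: 0.0
```

View pics/e1.png

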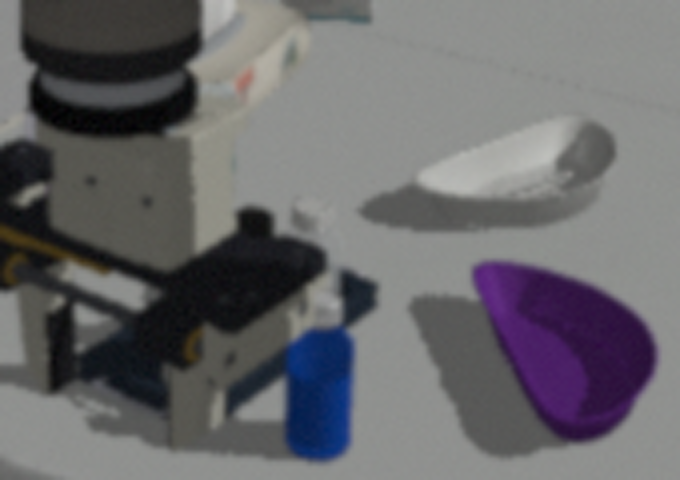

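View pics/e2.png

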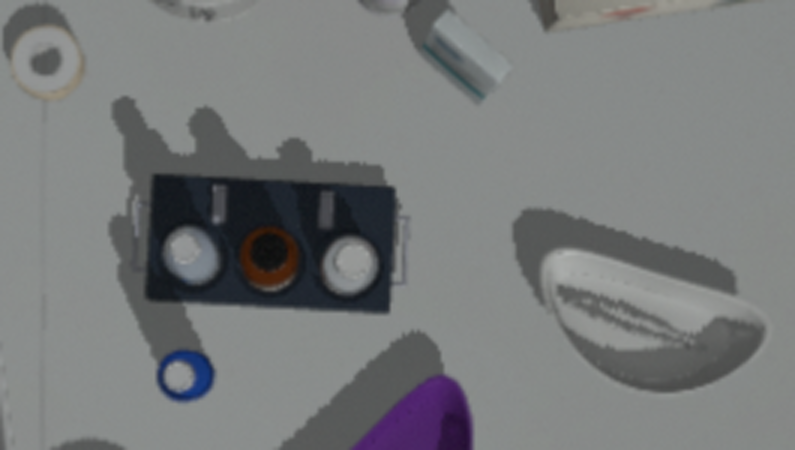

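The last views show the tall bottle at (190,253), iodine at (268,258) and squat at (350,265), upright in their original wells with shadows like those at the start. The forceps lie in the dish at (560–690, 290–345), and the plaster and carton are untouched.

```bash
python3 -c "
from plant import workorder; print(workorder.close_job())"
```

```text
the job is handed in; nothing more can be done
None
```

I handed the job in at about 61 s: the final pictures show all three bottles upright in their original wells, the forceps lying flat in the kidney dish (a little toward one end), and the plaster reel and swab carton untouched; no verdict came back.

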